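Press a glued rosette onto its tile and keep holding

TASK

The rosette has just been glued to the white tile in the sliding carriage of the gluing jig. Move the carriage along its track by its upright wooden grip until the rosette is centred under the round rubber pad of the press (the frame with the black palm knob, not the frame with the thin pointer), so that the whole pad will land on the rosette; then push the palm knob 20 mm straight down, so that its top is level with the top of the press's grey column, and finish while still holding it there. Push it no deeper than a few millimetres beyond that, and leave the other things on the bench where they are.

Things in the scene. Friction and masses are not known exactly. Their poses are not given: they have to be found in the camera images.
- jig: the gluing jig, fixed to the bench: plywood base 150 mm (its x) by 400 mm (its y), 12 mm thick, with two steel rails along its y. Origin on the bench, below the middle of the track; the track runs along its y axis, and its -x side faces the robot. It may stand turned by up to 0.25 rad.
- carriage (a joint): position of the sliding carriage along the jig's y axis, in m: 0 at the middle of the track (where it starts), stops at -0.13 and +0.13; it stays where it is left and needs about 3 N to slide. The carriage is an aluminium tray 92 x 92 mm, its rim 29 mm above the bench, holding the tile in a shallow pocket.
- grip (a point): the carriage's upright wooden grip: a post 22 mm (jig x) by 16 mm (jig y), from 24 to 97 mm above the bench, 95 mm from the tile's centre towards the robot (jig -x). This point is on its middle line, 80 mm above the bench (17 mm below its top). Axes as the jig's. Can be pinched from above across its 16 mm with the fingers closing along the jig's y; it slides with the carriage.
- rosette (a point): centre of the flat top face of the rosette, 44 mm across (a fringe of petals around it), 8 mm high, in the middle of the white tile (80 x 80 x 8 mm, loose in the carriage's pocket with about 1 mm play); its top is 40 mm above the bench.
- pad_face (a point): centre of the lower face of the press's round rubber pad (32 mm across) on the end of the plunger, on the plunger's axis. At rest 54 mm above the bench, so it meets the rosette after 14 mm of plunger travel; from there a spring inside lets the plunger go on down (about 0.8 N per mm) while the pad stays on the rosette.
- knob_top (a point): centre of the flat top of the black palm knob (40 mm across, 17 mm tall) at the plunger's upper end, straight above the pad. At rest 150 mm above the bench, 130 mm when pushed 20 mm down, which is the height of the top of the press's grey column.
- press: the press: a fixed grey C-shaped frame carrying the plunger with knob and pad. It stands 55 to 120 mm to either side (jig y) of the middle of the track, axes as the jig's. Origin on the plunger's axis, 12 mm above the bench; its column (26 x 30 mm, top 130 mm above the bench) stands 80 mm from that axis on the side away from the robot (jig +x).
- pointer: a like fixed frame, not to be used, on the other side of the track's middle: a thin upright pointer pin (6 mm) in place of knob and pad, column 112 mm high. Origin below its pin, 12 mm above the bench.
- plunger (a joint): travel of the knob and plunger, in m: 0 at rest (up), growing downwards, stop at 0.030. A spring returns it up: about 3 N to start it, about 7 N at 14 mm, about 14 N at 20 mm with the pad squeezed on the rosette. Goal 0.020.
- spare_tile: spare bare white tile, 80 x 80 x 8 mm, lying flat (leave alone); origin at the centre of its underside
- rib: flat wooden shaping rib with round ends, 45 x 135 x 6 mm (leave alone); origin at the centre of its underside
- slip_jar: small closed jar with paper label, 64 mm wide, 85 mm tall (leave alone); origin at the centre of its underside
- rolling_pin: wooden rolling pin lying down, 48 mm thick, 300 mm long along its own y (leave alone); origin under its middle, on the table
- beaker: white ceramic beaker, 76 mm wide, 85 mm tall (leave alone); origin at the centre of its underside
- dish: terracotta dish, 110 mm wide, 35 mm tall (leave alone); origin at the centre of its underside
- boss: spare plain round white disc without a tile, 44 mm across, 8 mm thick, lying flat on the table (leave alone); origin at the centre of its underside
There are look-alikes about, which are no part of the job. What is shaped like the part that bears rosette but red or yellow is not meant.

How it is judged:
By the outcome, as a careful person would: the job done as asked, in the order asked, and still so for the second after the job is handed in, while the arm keeps its last pose, push and grip.
It also fails if it takes over 43 s, if anything falls off the work surface, if the arm or the gripper's body presses on something with over 40 N, if the wrist force passes 120 N, or if a joint passes its speed limit or range.

ROBOT

A 6-joint arm with a two-finger parallel gripper is mounted at the origin on the work surface. World frame = base frame: x ahead of the robot, y to its left, z up, the work surface at z = 0. Lengths are in m, angles in degrees, forces in N, time in s.
With the tool pointing down it reaches from about 0.3 to 0.875 m from the base axis. Payload 6.4 kg.
Tool frame: the origin (TCP) lies on the centre line of the jaws, within the pads' length; the fingertips stand 25 mm ahead of it and the grasp point (between the pads) lies 6 mm ahead of it; z points along the fingers, y is the direction in which the jaws open and shut (so a half turn about z gives the same grasp; the last joint's range is limited). The gripper opens to 85 mm and grips with 20 to 120 N. Pads are 22 mm wide; open, the fingers measure 114 mm over their backs; the gripper's body (76 mm by 85 mm) begins 54 mm behind the grasp point. The pads swing forward as they close: fully open they stand 13 mm farther back than shut.
Start: joints at [63.696, 10.359, 92.074, -0, 77.567, -11.82], TCP at [0.144, 0.557, 0.256] pointing down, gripper open.
Joint ranges: [-171.53, 171.53], [-51.25, 118.39], [17.06, 147.69], [-65.23, 245.23], [0, 150.52], [-178.68, 178.68]. Speed limits (degrees/s): [147.25, 147.25, 172.46, 180, 180, 180].

INTERFACE

Orientations are given as [roll, pitch, yaw] about the fixed x, y, z axes, in that order (R = Rz(yaw) Ry(pitch) Rx(roll)).
In Python, from workcell import sense, vision, hand_in gives the robot as it stands. The module is installed in compiled form; this text tells all that it offers.
- The arm moves only by the tool carry_out, never from a script. Its arguments are lists of equal length, an entry for each row: "travel": the shift along the tool's x, y, z each as a share of 30 mm, from -1 to 1, a list of three; "angular": the turn, a rotation vector about the tool's x, y, z each as a share of 8 degrees, from -1 to 1, a list of three. A call has 1 to 12 rows; each row shifts and turns the commanded pose from where the row before left it, along the tool's axes as they then stand; what a row does not reach is not made up. A row lasts 1/10 s, in which the tool goes at most 50 mm and 8.59 degrees, less where a joint would pass 70% of its speed; a pose out of reach is approached as far as the arm can. A call with a number of a shift or a turn outside -1 to 1 is refused whole. A call with a gripper value outside its range is refused whole. "jaw" is the gripper's target within -1 to 1 (fully open at 1, half-way at 0, shut at -1), set as the call begins (left out, the last holds). The fingers move at their own pace and stop on an object; "grip_force" is the grip in N (left out, the last holds). Time passes only in rows, so rows that do not move let the fingers close. It gives the time, the measured TCP pose, the force and the opening at its end, in the units of the state.
- sense(): the state, without advancing time (a new reading comes with each control period).
- vision.get_image(name): name is "side" or "top" or "wrist"; returns the picture (384x512x3 uint8, red, green, blue); there is no depth.
- vision.calibration(name): a dict with "vfov" (degrees; the focal length in pixels is half the picture's height over the tangent of half this angle, whatever the lens; pixels are square), "cx", "cy" (the principal point, pixels), "world_from_camera" (4x4, takes a point from camera to world coordinates). Camera axes: x right, y down, z forward; pixel columns grow to the right and rows downward; lengths in m; the calibration is good to about 2 mm. A picture is of the moment at which its call begins: read the wrist's pose just before it. calibration takes no time and is no camera call; for the wrist camera it gives the pose at the moment of the call.
- hand_in(): hands the job in, once; it reports no verdict.
The state is a dict: "clock": time; "qpos": joint angles; "qd": joint speeds; "joint_torque": joint torques, N m; "eef_pos": TCP position; "orientation": TCP orientation; "force": force on the tool from outside, world axes, zero at the start; "torque": the same for the moment, N m; "opening": finger opening in m.
Only numpy, scipy, OpenCV 4.12 (cv2) and the standard library are available. Lean on these libraries where they do the work, as an engineer would, in place of code of your own. Each camera call takes 0.05 s, during which the arm holds its last target. There are 200 camera calls.

## Working session

There is one attempt and no reset: what is moved stays moved. The work goes in short steps, Python scripts to look and compute and a tool call to move; the robot and the scene stay as the last step left them, time stands still between calls to the robot, and variables do not carry over. Pictures are saved under pics/ and viewed, about 8 in all and at most 12, crops included, and the job is handed in when it is done.

Besides the shell and the picture viewer there is one more tool, called after "Call:" as a command line: name --argument value ..., lists and objects as JSON in quotes. carry_out: Moves the arm, as the interface text tells. Its arguments: {"type":"object","properties":{"travel":{"type":"array"},"angular":{"type":"array"},"jaw":{"type":"number"},"grip_force":{"type":"number"}},"required":["travel","angular"]}

```bash
mkdir -p pics
cat > h.py <<'E'
import numpy as np, cv2
from workcell import sense, vision
def K(c,n=None):
    f=192/np.tan(np.radians(c["vfov"])/2); return f,c["cx"],c["cy"]
def proj(c,p):
    T=np.linalg.inv(np.array(c["world_from_camera"])); q=T[:3,:3]@np.array(p)+T[:3,3]
    f,cx,cy=K(c); return np.array([cx+f*q[0]/q[2],cy+f*q[1]/q[2]])
def back(c,u,v,z):
    T=np.array(c["world_from_camera"]); f,cx,cy=K(c)
    d=T[:3,:3]@np.array([(u-cx)/f,(v-cy)/f,1]); o=T[:3,3]
    return o+d*(z-o[2])/d[2]
def save(n,name):
    im=vision.get_image(n); cv2.imwrite(f"pics/{name}.png",im[:,:,::-1]); return im
E
python3 - <<'E'
from h import *
a=save("top","t0");b=save("side","s0")
cv2.imwrite("pics/t0b.png",cv2.resize(a[:,:,::-1],(800,600),interpolation=cv2.INTER_CUBIC))
cv2.imwrite("pics/s0b.png",cv2.resize(b[:,:,::-1],(800,600),interpolation=cv2.INTER_CUBIC))
for n in("top","side"):
    c=vision.calibration(n);print(n,c["vfov"],c["cx"],c["cy"],np.round(c["world_from_camera"],3).tolist())
s=sense();print({k:np.round(v,3).tolist() for k,v in s.items()})
E
```

```text
top 51.92577924655807 247.6301383856519 193.57533875831726 [[-0.012, -0.986, 0.165, 0.348], [-1.0, 0.012, -0.003, 0.006], [0.001, -0.165, -0.986, 1.189], [0.0, 0.0, 0.0, 1.0]]
side 55.41099533954441 255.53732698004114 193.30561554897167 [[0.693, -0.4, 0.6, -0.124], [-0.721, -0.36, 0.592, -0.648], [-0.02, -0.843, -0.538, 0.721], [0.0, 0.0, 0.0, 1.0]]
{'clock': 0.1, 'qpos': [63.696, 10.4, 92.124, -0.001, 77.566, -11.821], 'qd': [-0.037, -0.133, -0.082, 0.016, 0.138, -0.092], 'joint_torque': [-0.0, -44.588, -35.224, -0.0, 0.004, -0.0], 'eef_pos': [0.144, 0.556, 0.255], 'orientation': [-179.912, -0.018, 165.517], 'force': [0.536, 1.158, 0.928], 'torque': [0.003, -0.021, 0.019], 'opening': 0.085}
```

View pics/t0b.png

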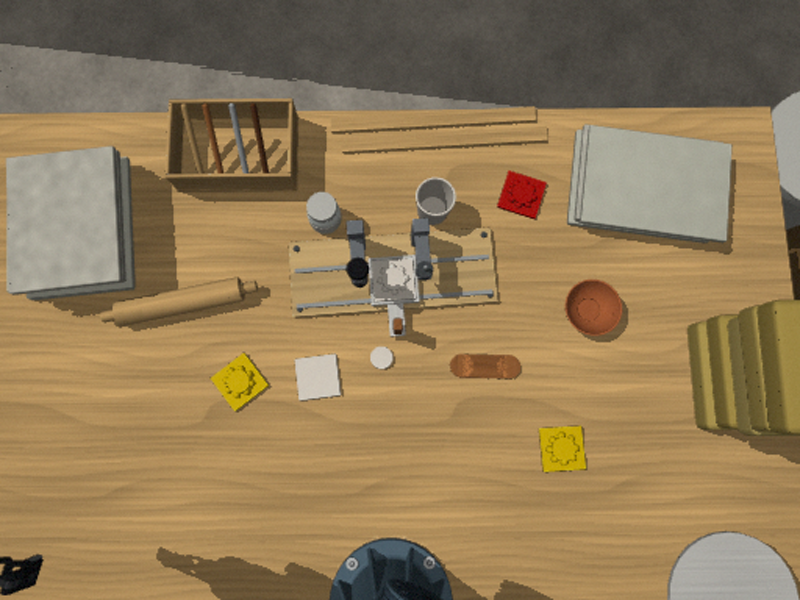

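View pics/s0b.png

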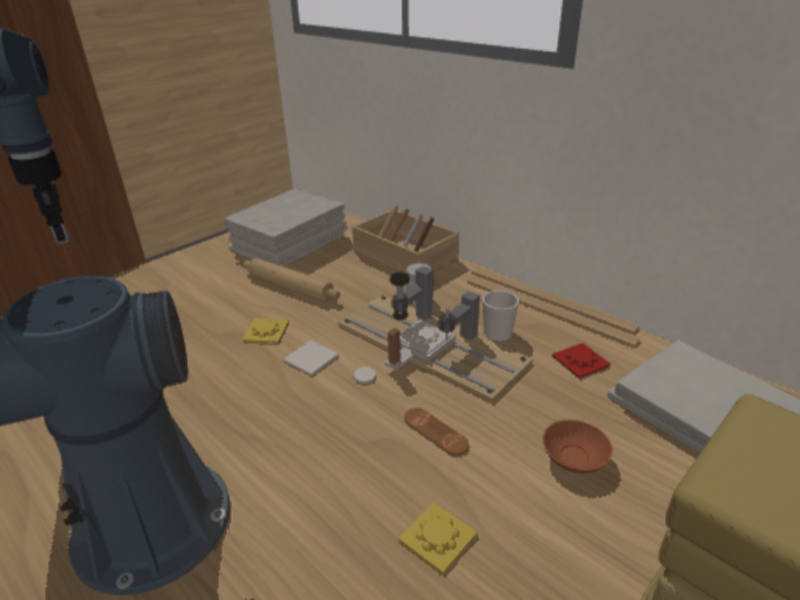

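Top view (800×600): the jig is at (395,272), with the black knob (press) at (358,271) on the left (+y) and the pointer frame at (422,268). The grip is at (397,325). The white rosette is on its tile in the carriage at (395,275). The red and yellow tiles at (522,194), (240,381) and (563,448) are decoys, and so is the plain disc at (381,358). I'll enlarge the jig to confirm.

Run:
```python
from h import *
a=cv2.imread("pics/t0.png")[135:220,180:325]
b=cv2.imread("pics/s0.png")[165:260,210:345]
A=cv2.resize(a,None,fx=5.5,fy=5.5,interpolation=cv2.INTER_CUBIC)
cv2.imwrite("pics/t1.png",A);print(A.shape)
c=vision.calibration("top")
s=512/800
P=np.array([back(c,u*s,v*s,.012)[:2] for u,v in[(290,240),(493,229),(499,302),(293,318)]]);print(P.round(3),P.mean(0))
print("knob",back(c,358*s,268*s,.15),"grip",back(c,398*s,325*s,.097),"ros",back(c,395*s,276*s,.04))
```

```text
(468, 798, 3)
[[ 0.672  0.191]
 [ 0.689 -0.21 ]
 [ 0.543 -0.215]
 [ 0.516  0.183]] [ 0.60507114 -0.01255695]
knob [0.58245856 0.0515141  0.15      ] grip [ 0.48939317 -0.01713886  0.097     ] ros [ 0.59085042 -0.01402976  0.04      ]
```

View pics/t1.png

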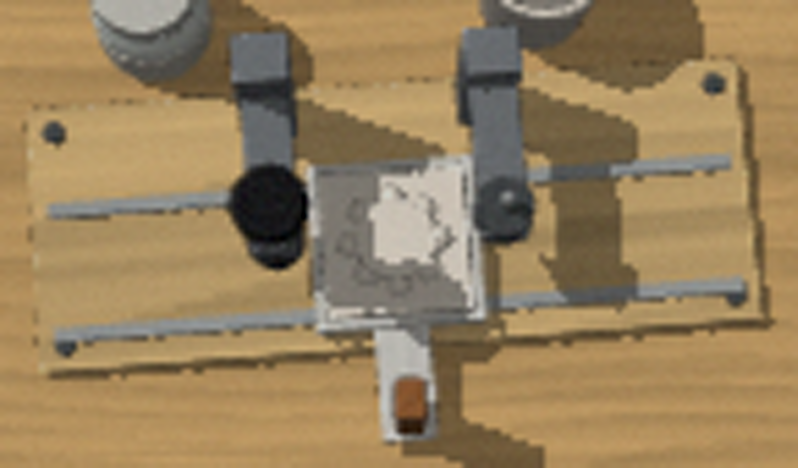

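The crop confirms it: black knob at (270,202), pointer at (503,205), rosette tile at (395,240), grip top at (411,393). I'll fit a jig pose from these and project the model back.

```bash
cat > fit.py <<'E'
from h import *
from scipy.optimize import least_squares
c=vision.calibration("top")
px=lambda u,v:np.array([180+(u+.5)/5.503-.5,135+(v+.5)/5.506-.5])
# params x,y,yaw,py(press y),pz carriage
obs=[((.075,.2,.012),(28,108)),((.075,-.2,.012),(738,63)),((-.075,-.2,.012),(768,322)),((-.075,.2,.012),(42,374)),
 ((-.095,0,.097),(411,391)),((.046,.046,.029),(308,167)),((.046,-.046,.029),(470,157)),((-.046,-.046,.029),(485,318)),((-.046,.046,.029),(320,330)),
 ((0,"p",.15),(270,202)),((.093,"p",.13),(259,47))]
def W(p,q):
    x,y,z=q; y=p[3] if y=="p" else y
    C,S=np.cos(p[2]),np.sin(p[2]); return [p[0]+C*x-S*y,p[1]+S*x+C*y,z]
def r(p): return np.concatenate([proj(c,W(p,q))-px(*o) for q,o in obs])
s=least_squares(r,[.6,-.012,.06,.06],loss="soft_l1",f_scale=.7)
if __name__=="__main__":
    p=s.x;print(p.round(4),np.degrees(p[2]));print(r(p).reshape(-1,2).round(1).tolist())
    for n,q in dict(grip=(-.095,0,.08),ros=(0,0,.04),knob=(0,"p",.15)).items():print(n,np.round(W(p,q),4))
    w=vision.calibration("wrist");st=sense();print(w["vfov"],w["cx"],w["cy"],np.round(w["world_from_camera"],3).tolist(),np.round(st["eef_pos"],4),st["orientation"])
E
python3 fit.py
```

```text
[ 0.5895 -0.01    0.0728  0.0627] 4.170028484954731
[[-0.4, 6.3], [0.2, 3.8], [0.3, 4.7], [-0.0, 6.3], [0.3, 0.5], [-0.7, -0.7], [0.2, -1.4], [0.4, -0.7], [-0.4, -0.3], [0.1, -0.7], [-0.2, -3.4]]
grip [ 0.4948 -0.0169  0.08  ]
ros [ 0.5895 -0.01    0.04  ]
knob [0.585  0.0526 0.15  ]
69.75902064729611 251.5732812963146 185.95042682841242 [[0.251, 0.932, 0.261, 0.076], [0.968, -0.24, -0.071, 0.574], [-0.004, 0.271, -0.963, 0.374], [0.0, 0.0, 0.0, 1.0]] [0.1436 0.5563 0.2555] [-1.79912287e+02 -1.77656648e-02  1.65517203e+02]
```

Call:
carry_out --travel '[[0,0,0],[0,0,0],[0,0,0],[-0.5,-0.98,0],[-0.5,-0.98,0],[-0.5,-0.98,0],[-0.5,-0.98,0],[-0.5,-0.98,0],[-0.5,-0.98,0],[-0.5,-0.98,0],[-0.5,-0.98,0],[-0.5,-0.98,0]]' --angular '[[0,0,-0.777],[0,0,-0.777],[0,0,-0.777],[0,0,0],[0,0,0],[0,0,0],[0,0,0],[0,0,0],[0,0,0],[0,0,0],[0,0,0],[0,0,0]]' --jaw 1

```text
clock: 1.3
eef_pos: [0.2979, 0.3013, 0.256]
orientation: [-180.0, -0.0, -175.8]
force: [0.1, 0.1, 0.2]
opening: 0.0856
```

Call:
carry_out --travel '[[-0.525,-1,0],[-0.525,-1,0],[-0.525,-1,0],[-0.525,-1,0],[-0.525,-1,0],[-0.525,-1,0],[-0.525,-1,0],[-0.525,-1,0],[-0.525,-1,0],[-0.525,-1,0],[-0.525,-1,0],[0,0,0]]' --angular '[[0,0,0],[0,0,0],[0,0,0],[0,0,0],[0,0,0],[0,0,0],[0,0,0],[0,0,0],[0,0,0],[0,0,0],[0,0,0],[0,0,0]]'

```text
clock: 2.5
eef_pos: [0.4958, -0.017, 0.256]
orientation: [-179.9, 0.0, -176.0]
force: [0.1, 0.6, -0.4]
opening: 0.0849
```

Run:
```python
from h import *
import json
w=vision.calibration("wrist");a=save("wrist","w0")
json.dump({k:np.array(v).tolist() for k,v in w.items()},open("w0.json","w"))
A=cv2.resize(a[:,:,::-1],(800,600),interpolation=cv2.INTER_CUBIC);cv2.imwrite("pics/w0b.png",A)
import fit
for n,q in dict(grip=(-.095,0,.097),ros=(0,0,.04),knob=(0,"p",.15)).items():print(n,proj(w,fit.W(fit.s.x,q))*800/512)
```

```text
grip [394.13809741 277.7817405 ]
ros [394.56856313 370.01662963]
knob [498.47925945 451.37980667]
```

View pics/w0b.png

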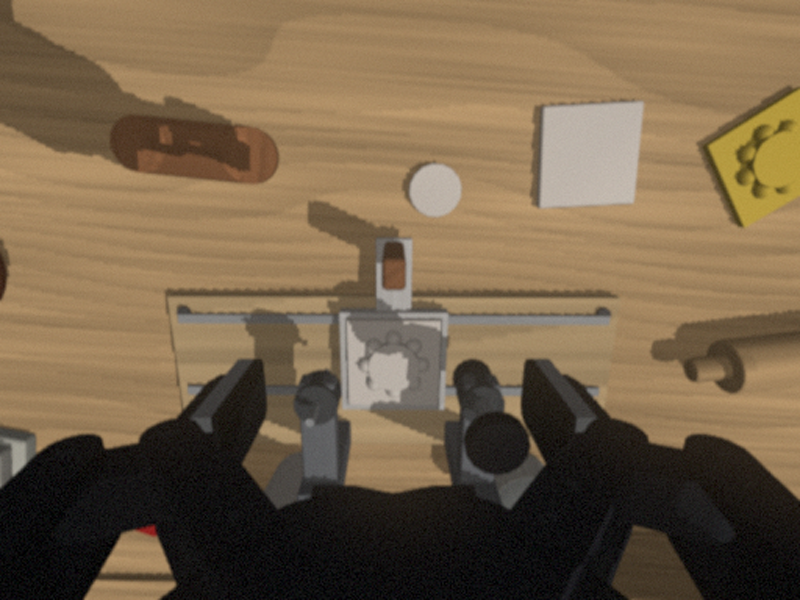

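The wrist view shows the grip top at (394,275), the tray at (340–447, 313–410), the rosette at about (393,366), and the knob at (497,442) between the arm columns. The rails are level in the picture. I'll refit with both views.

```bash
cat > fit2.py <<'E'
from fit import *
import json
w=json.load(open("w0.json")); k=lambda u,v:np.array([(u+.5)*.64-.5,(v+.5)*.64-.5])
ow=[((-.095,0,.097),(394,275)),((-.046,-.046,.029),(340,313)),((-.046,.046,.029),(447,313)),((.046,.046,.029),(445,408)),((.046,-.046,.029),(343,409)),((0,"p",.15),(497,443))]
ot=obs[4:10]
def r2(p): # p: x,y,yaw,py, knob dx
    f=lambda q:W(p,(q[0]+p[4],q[1],q[2]) if q[1]=="p" else q)
    return np.concatenate([proj(c,f(q))-px(*o) for q,o in ot]+[proj(w,f(q))-k(*o) for q,o in ow]+
     [[3*(np.subtract(*[proj(w,W(p,(-.05,y,.02)))[1] for y in(.2,-.2)])-.64*3)]])
s2=least_squares(r2,[*s.x,0],loss="soft_l1")
if __name__=="__main__":
    p=s2.x;print(p.round(4),np.degrees(p[2]));print(r2(p)[:-1].reshape(-1,2).round(1).tolist())
    for n,q in dict(grip=(-.095,0,.08),ros=(0,0,.04),knob=(p[4],"p",.15)).items():print(n,np.round(W(p,q),4))
E
python3 fit2.py
```

```text
[ 0.5876 -0.011   0.0629  0.0623 -0.0042] 3.6054021069127815
[[0.4, 1.2], [-0.2, -0.2], [0.8, -0.6], [0.6, 0.1], [-0.2, 0.2], [0.7, 1.3], [0.3, 0.1], [-0.2, -0.5], [1.0, -0.0], [-0.3, 1.1], [-0.3, -0.0], [0.2, 0.4]]
grip [ 0.4928 -0.0169  0.08  ]
ros [ 0.5876 -0.011   0.04  ]
knob [0.5795 0.0509 0.15  ]
```

Call:
carry_out --travel '[[0.1,0,0.95],[0,0,0.95],[0,0,0.95],[0,0,0.95],[0,0,0.95],[0,0,0.95],[0,0,0],[0,0,0]]' --angular '[[0,0,0.06],[0,0,0],[0,0,0],[0,0,0],[0,0,0],[0,0,0],[0,0,0],[0,0,0]]' --jaw 1 --grip_force 30

```text
clock: 3.35
eef_pos: [0.4908, -0.0133, 0.0854]
orientation: [180.0, -0.1, -176.3]
force: [1.3, -0.0, 0.9]
opening: 0.0852
```

Call:
carry_out --travel '[[0,0,0],[0,0,0],[0,0,0],[0,0,0],[0,0,0],[0,0,0],[0,0,0],[0,0,0],[0,0,0],[0,0,0]]' --angular '[[0,0,0],[0,0,0],[0,0,0],[0,0,0],[0,0,0],[0,0,0],[0,0,0],[0,0,0],[0,0,0],[0,0,0]]' --jaw -1 --grip_force 30

```text
clock: 4.35
eef_pos: [0.4918, -0.0145, 0.086]
orientation: [-180.0, 0.0, -176.3]
force: [-2.5, -1.1, 6.4]
opening: 0.0153
```

Run:
```python
from h import *
s=sense();print(np.round(s["eef_pos"],4),s["orientation"],np.round(s["force"],1),s["opening"])
w=vision.calibration("wrist");a=save("wrist","w1")
import json
json.dump({k:np.array(v).tolist() for k,v in w.items()},open("w1.json","w"))
cv2.imwrite("pics/w1b.png",cv2.resize(a[:,:,::-1],(800,600),interpolation=cv2.INTER_CUBIC))
```

```text
[ 0.4918 -0.0145  0.086 ] [-1.79963686e+02  4.16282128e-02 -1.76315633e+02] [-2.5 -1.1  6.4] 0.015338155342520423
```

View pics/w1b.png

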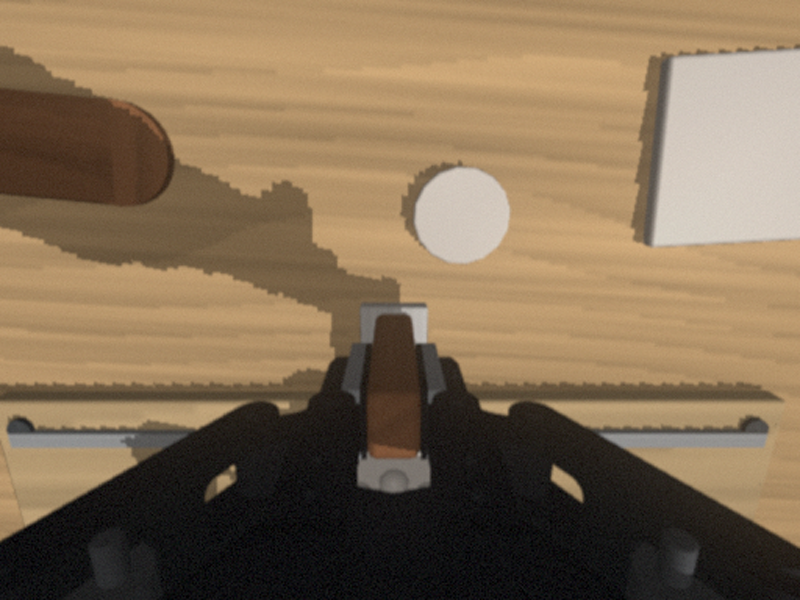

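The grip is pinched (opening 15.3 mm at (394,420)) and the jig edge is level in the picture. Now I'll slide 62 mm along +y.

Call:
carry_out --travel '[[0,0.2,0],[0,0.3,0],[0,0.3,0],[0,0.3,0],[0,0.3,0],[0,0.3,0],[0,0.2,0],[0,0.17,0],[0,0,0],[0,0,0],[0,0,0]]' --angular '[[0,0,0],[0,0,0],[0,0,0],[0,0,0],[0,0,0],[0,0,0],[0,0,0],[0,0,0],[0,0,0],[0,0,0],[0,0,0]]'

```text
clock: 5.5
eef_pos: [0.4877, 0.0483, 0.086]
orientation: [180.0, 0.0, -176.3]
force: [-1.1, 1.8, 6.7]
opening: 0.0157
```

Run:
```python
from h import *
s=sense();print(np.round(s["eef_pos"],4),s["orientation"],np.round(s["force"],1),s["opening"])
a=save("top","t2")[135:220,180:325,::-1];b=save("side","s2")[165:255,200:350,::-1]
A=cv2.resize(a,(799,468),interpolation=cv2.INTER_CUBIC);B=cv2.resize(b,(800,480),interpolation=cv2.INTER_CUBIC)
cv2.imwrite("pics/s2b.png",B);cv2.imwrite("pics/t2b.png",A)
```

```text
[0.4877 0.0483 0.086 ] [ 1.79966991e+02  3.81355858e-02 -1.76309554e+02] [-1.1  1.8  6.7] 0.015675674549953684
```

View pics/s2b.png

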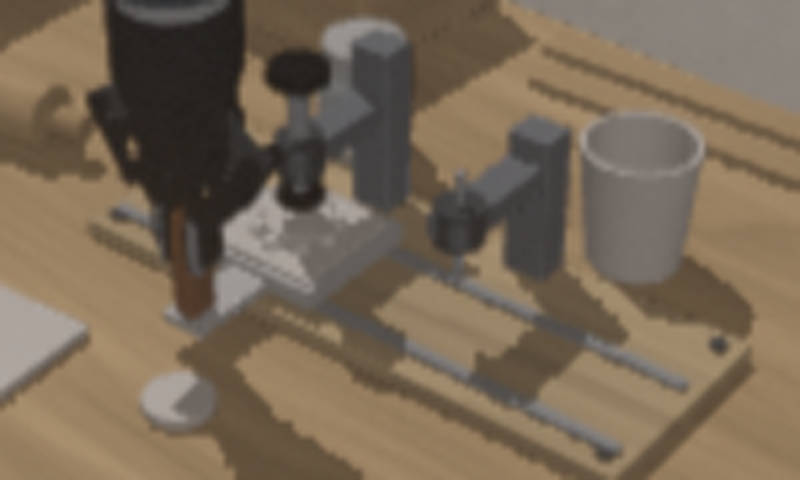

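The side view shows the pad (302,195) above the rosette area of the tray and the hand holding the grip. I'll release, rise straight up and check that grip, tray and knob line up in one column.

Call:
carry_out --travel '[[0,0,0],[0,0,0],[0,0,0],[0,0,0],[0,0,0],[0,0,0]]' --angular '[[0,0,0],[0,0,0],[0,0,0],[0,0,0],[0,0,0],[0,0,0]]' --jaw 0.3

```text
clock: 6.2
eef_pos: [0.4874, 0.0478, 0.0852]
orientation: [180.0, -0.0, -176.3]
force: [-0.2, 0.0, 0.1]
opening: 0.0557
```

Call:
carry_out --travel '[[0,0,-0.5],[0,0,-0.9],[0,0,-0.9],[0,0,-0.9],[0,0,-0.9],[0,0,-0.9],[0,0,-0.6],[0,0,0],[0,0,0]]' --angular '[[0,0,0],[0,0,0],[0,0,0],[0,0,0],[0,0,0],[0,0,0],[0,0,0],[0,0,0],[0,0,0]]' --jaw 1

```text
clock: 7.1
eef_pos: [0.4873, 0.0479, 0.2529]
orientation: [-180.0, 0.0, -176.3]
force: [-0.1, 0.5, -0.0]
opening: 0.0852
```

Run:
```python
from h import *
import json
s=sense();print(np.round(s["eef_pos"],4),s["orientation"])
w=vision.calibration("wrist");a=save("wrist","w2")
json.dump({k:np.array(v).tolist() for k,v in w.items()},open("w2.json","w"))
a=a[150:330,131:371,::-1]
cv2.imwrite("pics/w2b.png",cv2.resize(a,(800,600),interpolation=cv2.INTER_CUBIC))
```

```text
[0.4873 0.0479 0.2529] [-1.79997592e+02  1.00608242e-02 -1.76315993e+02]
```

View pics/w2b.png

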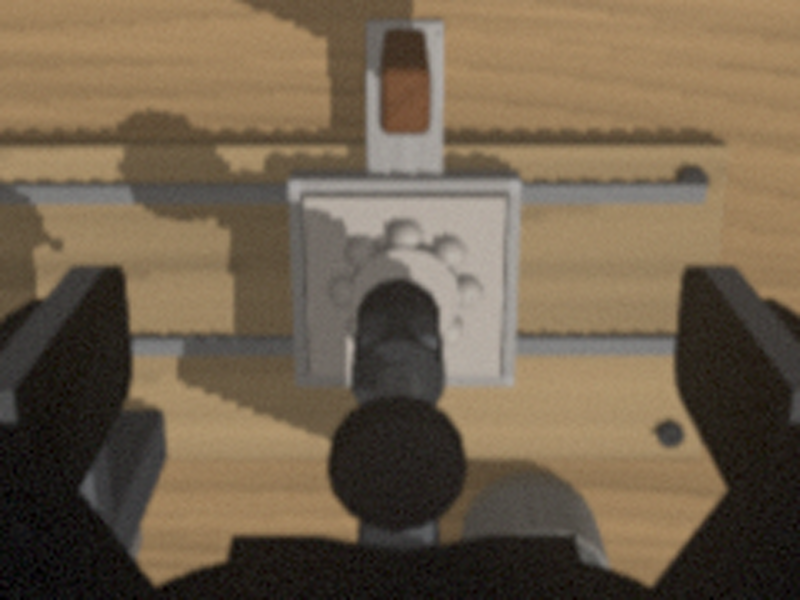

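This view shows rosette, tray and grip at column ~405, but knob at 397.5 and pad at ~398.5. The carriage looks ~2 mm too far towards +y, so I'll quantify it.

Run:
```python
from h import *
import json
w=json.load(open("w2.json"))
k=lambda u,v:((u+.5)*.3-.5+131,(v+.5)*.3-.5+150)
a=np.radians(3.65);J=np.array([[np.cos(a),np.sin(a)],[-np.sin(a),np.cos(a)]])
for n,u,v,z in[("grip",405,99,.097),("trayL",289,181,.029),("trayR",521,180,.029),("trayLf",297,383,.029),("trayRf",515,383,.029),("rosL",353,280,.04),("rosR",458,280,.04),("knob",397.5,463,.15),("padL",357,310,.06),("padR",440,310,.06)]:
    p=back(w,*k(u,v),z)[:2];print(n,p.round(4),"jig-axes",(J@p).round(4))
```

```text
grip [0.4872 0.0481] jig-axes [0.4893 0.017 ]
trayL [0.5408 0.0058] jig-axes [ 0.54   -0.0287]
trayR [0.5344 0.097 ] jig-axes [0.5395 0.0628]
trayLf [0.6305 0.0118] jig-axes [ 0.63   -0.0283]
trayRf [0.6245 0.1034] jig-axes [0.6299 0.0634]
rosL [0.5764 0.0334] jig-axes [ 0.5774 -0.0034]
rosR [0.5737 0.0746] jig-axes [0.5773 0.038 ]
knob [0.5786 0.0519] jig-axes [0.5807 0.015 ]
padL [0.5789 0.0361] jig-axes [ 0.5801 -0.0008]
padR [0.5769 0.067 ] jig-axes [0.58   0.0302]
```

Rosette and tray are 2.4 mm past the pad and knob axis in jig y. I'll re-grip and shift by −2.4 mm.

Call:
carry_out --travel '[[0,0,0.9],[0,0,0.95],[0,0,0.95],[0,0,0.95],[0,0,0.95],[0,0,0.87],[0,0,0],[0,0,0]]' --angular '[[0,0,0],[0,0,0],[0,0,0],[0,0,0],[0,0,0],[0,0,0],[0,0,0],[0,0,0]]' --jaw 1

```text
clock: 7.95
eef_pos: [0.4864, 0.048, 0.0853]
orientation: [180.0, -0.2, -176.3]
force: [0.2, -0.1, 0.5]
opening: 0.0852
```

Call:
carry_out --travel '[[0,0,0],[0,0,0],[0,0,0],[0,0,0],[0,0,0],[0,0,0],[0,0,0],[0,-0.08,0],[0,0,0],[0,0,0],[0,0,0],[0,0,0]]' --angular '[[0,0,0],[0,0,0],[0,0,0],[0,0,0],[0,0,0],[0,0,0],[0,0,0],[0,0,0],[0,0,0],[0,0,0],[0,0,0],[0,0,0]]' --jaw -1 --grip_force 40

```text
clock: 9.15
eef_pos: [0.4879, 0.0455, 0.0868]
orientation: [180.0, 0.0, -176.3]
force: [-2.0, 0.9, 6.0]
opening: 0.0157
```

Call:
carry_out --travel '[[0,0,0],[0,0,0],[0,0,0],[0,0,0],[0,0,0],[0,0,0]]' --angular '[[0,0,0],[0,0,0],[0,0,0],[0,0,0],[0,0,0],[0,0,0]]' --jaw 0.3

```text
clock: 9.75
eef_pos: [0.4876, 0.0455, 0.0861]
orientation: [180.0, -0.0, -176.3]
force: [0.0, 0.2, 0.1]
opening: 0.0554
```

Call:
carry_out --travel '[[0,0,-0.5],[0,0,-0.9],[0,0,-0.9],[0,0,-0.9],[0,0,-0.9],[0,0,-0.9],[0,0,-0.6],[0,0,0],[0,0,0]]' --angular '[[0,0,0],[0,0,0],[0,0,0],[0,0,0],[0,0,0],[0,0,0],[0,0,0],[0,0,0],[0,0,0]]' --jaw 1

```text
clock: 10.65
eef_pos: [0.4875, 0.0455, 0.2539]
orientation: [-180.0, 0.0, -176.3]
force: [-0.5, 0.9, -0.7]
opening: 0.0853
```

Run:
```python
from h import *
import json
s=sense();print(np.round(s["eef_pos"],4),s["orientation"])
w=vision.calibration("wrist");a=save("wrist","w3")
json.dump({k:np.array(v).tolist() for k,v in w.items()},open("w3.json","w"))
a=a[150:330,131:371,::-1]
cv2.imwrite("pics/w3b.png",cv2.resize(a,(800,600),interpolation=cv2.INTER_CUBIC))
```

```text
[0.4875 0.0455 0.2539] [-1.79998446e+02  6.99729504e-03 -1.76317639e+02]
```

View pics/w3b.png

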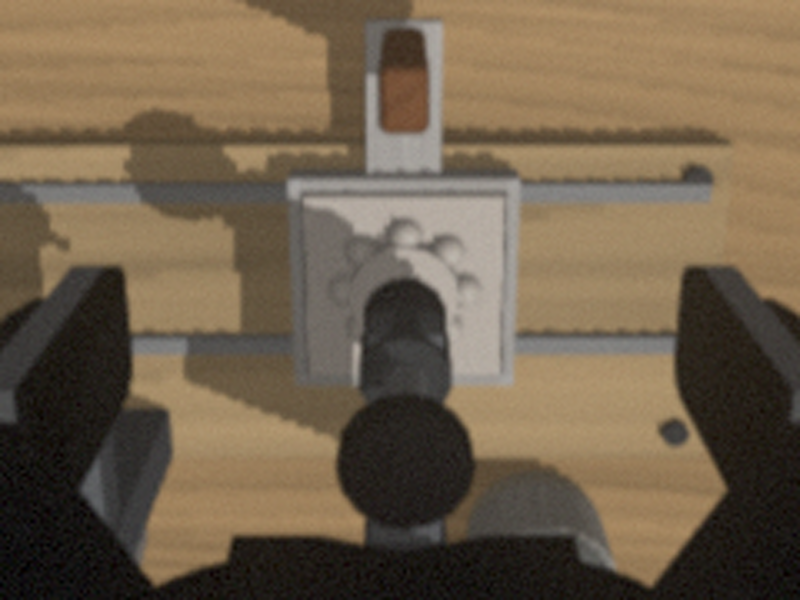

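Everything is in line now: grip 404, tray 403.5, rosette 404, knob 405.5, pad 404.5. I'll close the jaws, move over the knob (94 mm along −tool x) and go down to just above it.

Call:
carry_out --travel '[[-0.5,0,0],[-0.7,0,0],[-0.7,0,0],[-0.7,0,0],[-0.53,0,0],[0,0,0],[0,0,0],[0,0,0],[0,0,0],[0,0,0]]' --angular '[[0,0,0],[0,0,0],[0,0,0],[0,0,0],[0,0,0],[0,0,0],[0,0,0],[0,0,0],[0,0,0],[0,0,0]]' --jaw -1

```text
clock: 11.7
eef_pos: [0.5809, 0.0515, 0.2543]
orientation: [-180.0, 0.0, -176.3]
force: [-0.0, 0.9, 0.6]
opening: -0.0003
```

Call:
carry_out --travel '[[0,0,0.5],[0,0,0.7],[0,0,0.7],[0,0,0.4],[0,0,0.1],[0,0,0],[0,0,0]]' --angular '[[0,0,0],[0,0,0],[0,0,0],[0,0,0],[0,0,0],[0,0,0],[0,0,0]]'

```text
clock: 12.4
eef_pos: [0.5819, 0.0514, 0.1831]
orientation: [-180.0, 0.1, -176.3]
force: [0.6, 0.4, -0.5]
opening: -0.0001
```

Run:
```python
from h import *
s=sense();print(np.round(s["eef_pos"],4),np.round(s["force"],1),s["opening"])
b=save("side","s3")[145:235,210:330,::-1]
a=save("top","t3")[135:220,180:325,::-1]
cv2.imwrite("pics/s3b.png",cv2.resize(b,(800,600),interpolation=cv2.INTER_CUBIC))
```

```text
[0.5819 0.0514 0.1831] [ 0.6  0.4 -0.5] -0.0001094794878168864
```

View pics/s3b.png

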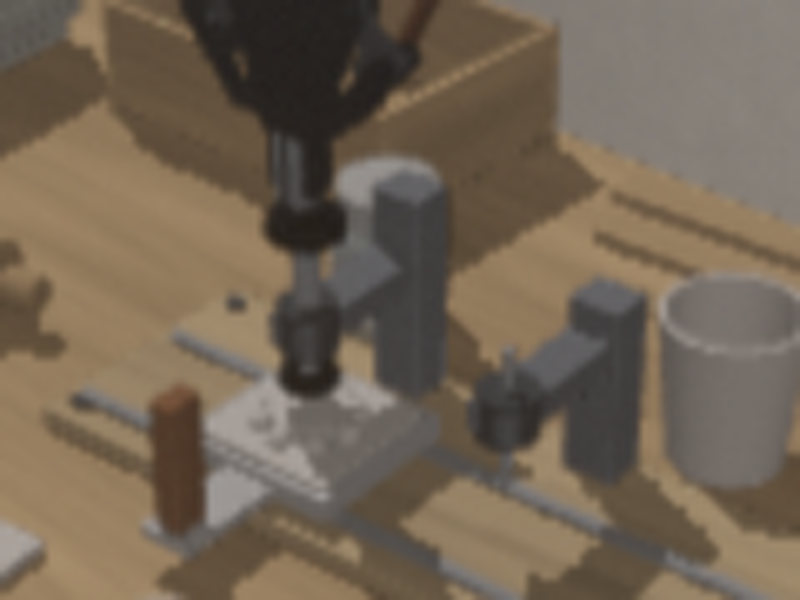

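The side view shows the closed fingertips just above the middle of the knob (305,205), with the grip standing free at (177,455). I'll press in stages.

Call:
carry_out --travel '[[0,0,0.1],[0,0,0.1],[0,0,0.1],[0,0,0.1],[0,0,0.1],[0,0,0.1],[0,0,0],[0,0,0]]' --angular '[[0,0,0],[0,0,0],[0,0,0],[0,0,0],[0,0,0],[0,0,0],[0,0,0],[0,0,0]]'

```text
clock: 13.3
eef_pos: [0.5815, 0.0515, 0.1645]
orientation: [-180.0, 0.0, -176.3]
force: [-1.4, 0.3, 6.2]
opening: 0.0001
```

Call:
carry_out --travel '[[0,0,0.07],[0,0,0.07],[0,0,0.07],[0,0,0.06],[0,0,0.05],[0,0,0],[0,0,0],[0,0,0]]' --angular '[[0,0,0],[0,0,0],[0,0,0],[0,0,0],[0,0,0],[0,0,0],[0,0,0],[0,0,0]]'

```text
clock: 14.1
eef_pos: [0.5815, 0.0515, 0.1562]
orientation: [-180.0, 0.0, -176.3]
force: [-5.1, -0.0, 14.1]
opening: 0.0002
```

Run:
```python
from h import *
b=save("side","s4")[145:235,210:330,::-1]
z=[]
for i in range(4):
    s=sense();z.append([*np.round(s["eef_pos"],4),*np.round(s["force"],1)]);vision.get_image("side")
print(z)
cv2.imwrite("pics/s4b.png",cv2.resize(b,(800,600),interpolation=cv2.INTER_CUBIC))
```

```text
[[np.float64(0.5815), np.float64(0.0515), np.float64(0.1561), np.float64(-6.2), np.float64(0.1), np.float64(13.2)], [np.float64(0.5816), np.float64(0.0515), np.float64(0.1562), np.float64(-6.5), np.float64(0.3), np.float64(13.9)], [np.float64(0.5816), np.float64(0.0515), np.float64(0.1562), np.float64(-5.7), np.float64(0.4), np.float64(13.1)], [np.float64(0.5815), np.float64(0.0515), np.float64(0.1561), np.float64(-5.1), np.float64(0.5), np.float64(14.0)]]
```

View pics/s4b.png

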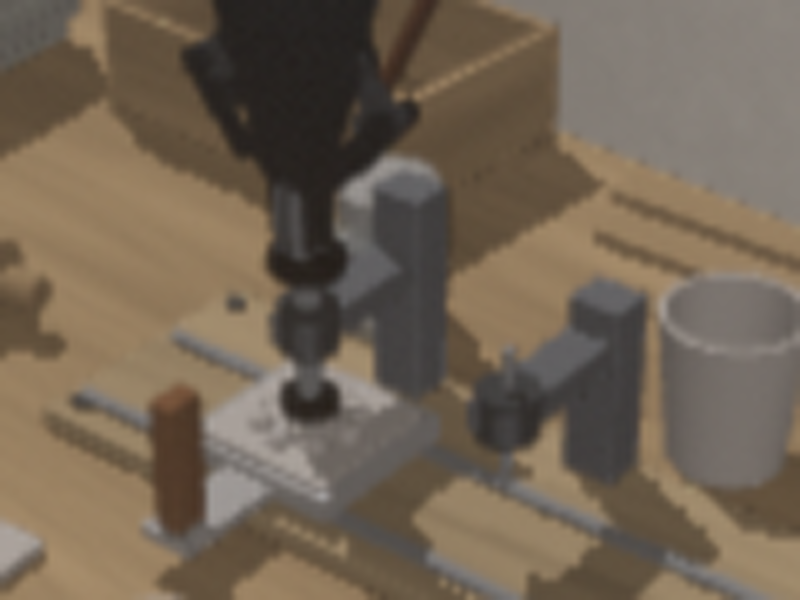

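The pad is down on the rosette at (310,402), but the tips are still ~1.2 mm short by geometry. One last small push.

Call:
carry_out --travel '[[0,0,0.03],[0,0,0.02],[0,0,0],[0,0,0],[0,0,0],[0,0,0]]' --angular '[[0,0,0],[0,0,0],[0,0,0],[0,0,0],[0,0,0],[0,0,0]]'

```text
clock: 14.95
eef_pos: [0.5816, 0.0515, 0.1549]
orientation: [-180.0, 0.0, -176.3]
force: [-6.8, 0.6, 15.3]
opening: -0.0001
```

```bash
python3 -c "
from workcell import sense,hand_in
s=sense();print(s['eef_pos'],s['force']);print(hand_in())"
```

```text
[0.58155933 0.051452   0.15485579] [-6.76284922  0.55560387 15.3143786 ]
the job is handed in; nothing more can be done
None
```

The rosette is under the press pad, and I handed the job in at about 15 s with the closed fingertips still holding the palm knob down.

- **Carriage:** I slid it by its grip about 62 mm towards the press. A wrist-camera check showed it 2.4 mm too far, so I gripped it again and moved it back. In the next check the grip, tray, rosette, pad and knob lined up to within about 0.5 mm along the track.
- **Across the track:** This check was looser. The knob measured about 4 mm nearer the robot than the tray centre. I put that down mostly to camera error, because the press should stand over the track. The pad has 6 mm of room on each side of the rosette.
- **Press:** At hand-in the TCP was at z = 0.1549 m, which puts the knob top at about 0.130 m, or 20 mm down. The upward force was about 15 N, close to the 14 N expected. There was also about 7 N of sideways force on the fingertips. The side picture, taken about 1.3 mm before the end of the push, showed the pad down on the rosette.
- **Other things on the bench:** I saw nothing else moved in the pictures I viewed, but I did not compare them item by item.

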